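# Clear the tipping tray and send a sleeve through

## Robot

A 6-joint arm with a two-finger parallel gripper is mounted at the origin on a cart in front of the work surface, level with it; the furniture and walls round the work are solid. World frame = base frame: x ahead of the robot, y to its left, z up, the work surface at z = 0. Lengths are in m, angles in rad, forces in N, time in s.
With the tool pointing down it reaches from about 0.3 to 0.775 m from the base axis. Payload 14.6 kg.
Tool frame: the origin (TCP) lies at the very end of the fingers, on their centre line; the grasp point (between the pads) lies 19 mm behind it; z points along the fingers, y is the line along which they close (so a half turn about z gives the same grasp; the last joint's range is limited). The gripper opens to 94 mm and grips with 3 to 60 N. Pads are 16 mm wide; open, the fingers measure 119 mm over their backs; the gripper's body (75 mm by 177 mm) begins 78 mm behind the grasp point.
Start: joints at [-1.2, 0.3, 1.521, -0, 1.321, -0.067], TCP at [0.233, -0.498, 0.205] pointing down, gripper open.
Joint ranges: [-3.03, 3.03], [-0.79, 2.21], [0.23, 2.52], [-1.04, 4.18], [0, 3.07], [-2.55, 2.55]. Speed limits (rad/s): [2.22, 2.22, 2.57, 3.14, 3.14, 3.14].

## Interface

Orientations are given as [roll, pitch, yaw] about the fixed x, y, z axes, in that order (R = Rz(yaw) Ry(pitch) Rx(roll)).
In Python, from station import ctrl gives the robot as it stands. The module is installed in compiled form; this text tells all that it offers.
- The arm moves only by the tool play_rows, never from a script. Its argument "commands" is a list of rows, each a list of 7 numbers: the shift along the tool's x, y, z in m, then the turn, a rotation vector about the tool's x, y, z in degrees, then the closure, from -1 (fully open) to 1 (shut). A call has 1 to 20 rows; each row shifts and turns the commanded pose from where the row before left it, along the tool's axes as they then stand; what a row does not reach is not made up. A row lasts 1/12 s, in which the tool goes at most 41.7 mm and 7.16 degrees, less where a joint would pass 70% of its speed; a pose out of reach is approached as far as the arm can. A call is refused whole if a number of a shift passes 0.0417 or a number of a turn 7.16, either way. A call with a gripper value outside its range is refused whole. The fingers move at their own pace and stop on an object; "force" is the grip in N (left out, the last holds). Time passes only in rows, so rows that do not move let the fingers close. It gives the time, the measured TCP pose, the force, the opening and the grip force at its end, in the units of the state.
- ctrl.get_obs(): the state, without advancing time (a new reading comes with each control period).
- ctrl.camera(name): name is "side" or "top" or "wrist"; returns the picture (480x640x3 uint8, blue, green, red); there is no depth.
- ctrl.camera_model(name): a dict with "fx", "fy", "cx", "cy" (pixels), "rvec" (rotation vector, rad) and "tvec" (3), from world to camera coordinates, as OpenCV has them. Camera axes: x right, y down, z forward; pixel columns grow to the right and rows downward; lengths in m; the calibration is good to about 2 mm. A picture is of the moment at which its call begins: read the wrist's pose just before it. camera_model takes no time and is no camera call; for the wrist camera it gives the pose at the moment of the call.
- ctrl.hand_in(): hands the job in; it is judged then, once.
The state is a dict: "time_s": time; "qpos": joint angles; "joint_vel": joint speeds; "tau": joint torques, N m; "ee_pos": TCP position; "eef_rot": TCP orientation; "force": force on the tool from outside, world axes, zero at the start; "moment": the same for the moment, N m; "grip_width": finger opening in m; "grip_force": force on a finger pad.
Only numpy, scipy, OpenCV 4.12 (cv2) and the standard library are available. Lean on these libraries where they do the work, as an engineer would, in place of code of your own. Each camera call takes 0.05 s, during which the arm holds its last target. There are 200 camera calls.

## Task

Someone parked a coupling on the near end of the tipping tray: take it off and stand it upright on the bench top, clear of the stand. Then take the locking sleeve from the V-rack and lay it across the far half of the tray, under the hood, so that its own weight tips the tray and it rolls down into the pocket behind; do not push the tray. The sleeve must end in the pocket with the tray swung back level; keep the coupling upright all the time, and leave the stepped pin, the tape roll and the hex key alone.

Things in the scene. Friction and masses are not known exactly. Their poses are not given: they have to be found in the camera images.
- stand: Fixed grey sheet-metal stand, base 232 x 150 mm. Origin on the bench right below the tray's hinge pin, mid-width; x points away from the robot, from the tray's near end to the pocket, y along the pin, z up. Base from x = -60 to +172 mm. Hinge cheeks at y = -65 and +65 mm, 95 mm high. Hood posts at x = +158, y = -72 and +72 mm.
- hood_edge (a point): Middle of the front lower edge of the clear, steel-framed hood: 22 mm past the pin, 236 mm above the bench; axes as the stand's. The hood, 8 mm thick, 150 mm wide (y), runs from here 150 mm on in x over the far half of the tray and the pocket, so the tray's far half is reached only from the front, the tool leaning back toward the tray's near end by some 35 to 45 degrees.
- tray (a joint): Angle of the aluminium tipping tray, rad: 0 level (rest, by a counterweight), positive = far end down, stop 0.5. In the stand's frame x = -58 to +75 mm, inner width 110, side lips 10 mm high, far end open, top face 85 mm above the bench. A sleeve more than 25 mm past the pin tips it (perhaps not while the coupling stands on it); empty it swings back in about 1 s.
- tray_top (a point): Point on the tray's upper face, mid-width, 45 mm past the hinge pin toward the pocket, 85 mm above the bench when level: a good spot for the sleeve, its axis along the pin. Axes turn with the tray: x toward the far end, y along the pin.
- pocket (a point): Middle of the pocket's rubber floor, 12 mm above the bench; the floor slopes gently down to the back wall, where a sleeve comes to rest within 2 or 3 s. Axes as the stand's. Inside it is 111 mm along x and 127 mm along y; front wall 34 mm, sides 64 mm, back wall 94 mm high above the bench.
- rack: Fixed dark steel rack with two 90-degree V-shaped cradles, 160 x 44 mm base, origin under its middle. Cradles at x = -40 and +40 mm, each 26 mm long along y (the direction in which the parts lie), upper edges 46 mm above the bench. One holds the sleeve, the other the stepped pin.
- sleeve: Plain grey locking sleeve, tube 34 mm diameter, 41 mm long, about 0.11 kg, lying in a cradle. Origin at the centre of one end face, its z axis along the tube into the part. Its ends overhang the 26 mm cradle by about 7 mm, so it is gripped across its length by the two end faces (41 mm) and then rolls freely once let go.
- sleeve_mid (a point): Centre of the sleeve, on its axis, half way along (46 mm above the bench in the cradle).
- coupling: White hexagon-headed coupling with two bands, 48 mm tall, 0.12 kg, standing upright on the near end of the tray, about 40 mm before the pin. Origin at the centre of its foot, z up along it. Hexagon at the upper end, 25 mm across flats (along its x axis, roughly across the tray), 29 mm across corners (y). The hood is near: lean the tool back to reach it with room to spare.
- pin: Bystander: steel stepped pin 56 mm long, 28 and 16 mm diameter, lying in the other cradle. Origin 20.5 mm from its middle along its length, at the height of its underside.
- tape: Bystander: roll of tape 68 mm diameter, 19 mm high, flat on the bench, origin at the centre of its underside.
- hex_key: Bystander: black hex key 32 x 84 x 8 mm on the bench, origin at the middle of its underside.

How it is judged:
By the outcome, as a careful person would: the job done as asked, in the order asked, and still so for the second after the job is handed in, with the robot touching nothing.
It also fails if it takes over 58 s, if anything falls off the work surface, if the arm or the gripper's body presses on something with over 40 N, if the wrist force passes 120 N, or if a joint passes its speed limit or range.

## Working session

There is one attempt and no reset: what is moved stays moved. The work goes in short steps, Python scripts to look and compute and a tool call to move; the robot and the scene stay as the last step left them, time stands still between calls to the robot, and variables do not carry over. Pictures are saved under pics/ and viewed, at most 10 in all, crops included, and the job is handed in when it is done.

Besides the shell and the picture viewer there is one more tool, called after "Request:" by a JSON object that holds its "api" and its "payload", one argument or row to a line. play_rows: Moves the arm, as the interface text tells. Its arguments: {"type":"object","properties":{"commands":{"type":"array","items":{"type":"array","items":{"type":"number"}}},"force":{"type":"number"}},"required":["commands"]}

```bash
mkdir -p pics; cat > h.py <<'E'
import numpy as np,cv2
from station import ctrl
from scipy.spatial.transform import Rotation as R
def model(n):
    m=ctrl.camera_model(n);K=np.array([[m['fx'],0,m['cx']],[0,m['fy'],m['cy']],[0,0,1.]])
    return K,R.from_rotvec(np.ravel(m['rvec'])).as_matrix(),np.ravel(m['tvec'])
def ray(n,uv,M=None):
    K,r,t=M or model(n);d=r.T@np.linalg.inv(K)@[uv[0],uv[1],1];return -r.T@t,d/np.linalg.norm(d)
def atz(n,uv,z,M=None):
    o,d=ray(n,uv,M);return o+d*(z-o[2])/d[2]
def proj(n,p,M=None):
    K,r,t=M or model(n);c=K@(r@np.asarray(p)+t);return c[:2]/c[2]
def tri(obs):
    A=0;b=0
    for n,uv in obs:
        o,d=ray(n,uv);P=np.eye(3)-np.outer(d,d);A=A+P;b=b+P@o
    return np.linalg.solve(A,b)
E
python3 - <<'E'
from h import *
for n in('top','side'): cv2.imwrite(f'pics/{n}0.png',ctrl.camera(n)); print(n,ray(n,(320,240)))
o=ctrl.get_obs();print(o['time_s'],o['ee_pos'],o['eef_rot'],o['grip_width'])
E
```

```text
top (array([ 0.49463095, -0.08980965,  0.9981133 ]), array([ 0.05489013,  0.05183973, -0.99714578]))
side (array([0.35268097, 0.51663378, 0.71513232]), array([ 0.26510125, -0.69873451, -0.6644482 ]))
0.1 [ 0.23308084 -0.4979216   0.20496323] [-3.14059430e+00 -6.39971373e-05  4.37758851e-01] 0.09421954134921867
```

View pics/top0.png

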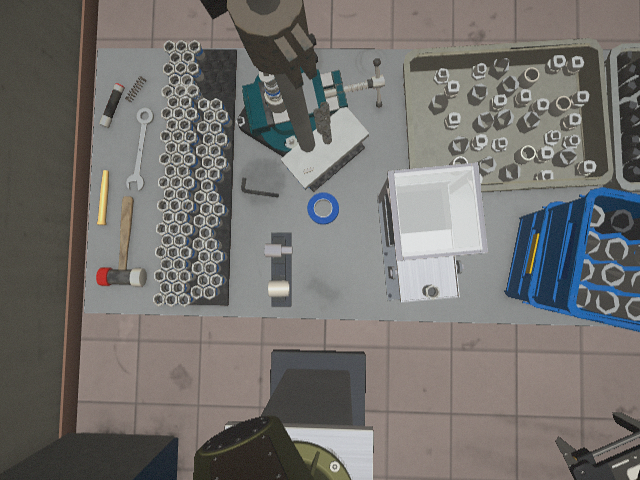

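View pics/side0.png

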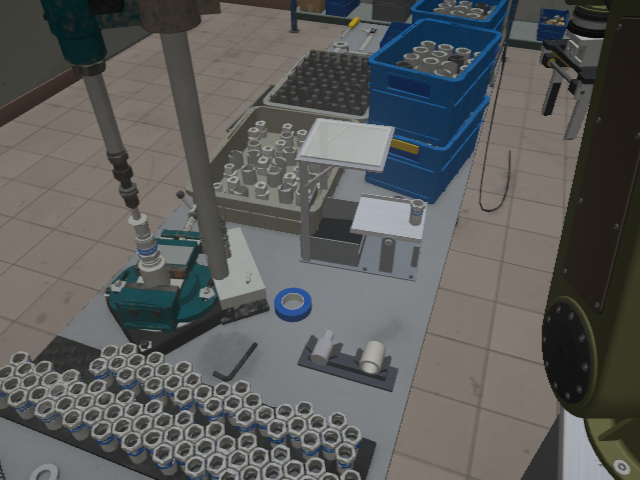

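The top view shows the stand at about (430,240), with the coupling at (431,291). The rack is at (281,270), with the sleeve at (278,289) and the pin at (278,250). I'll enlarge both views.

```bash
python3 - <<'E'
import cv2
t=cv2.imread('pics/top0.png');s=cv2.imread('pics/side0.png')
a=cv2.resize(t[155:310,375:490],None,fx=3.4,fy=3.4,interpolation=2)
b=cv2.resize(t[225:315,250:310],None,fx=5.8,fy=5.8,interpolation=2)
import numpy as np
c=np.zeros((530,790,3),'u1');c[:a.shape[0],:a.shape[1]]=a;c[:b.shape[0],400:400+b.shape[1]]=b;cv2.imwrite('pics/c1.png',c)
a=cv2.resize(s[110:290,290:440],None,fx=3,fy=3,interpolation=2)
b=cv2.resize(s[320:395,295:405],None,fx=3,fy=3,interpolation=2)
c=np.zeros((545,790,3),'u1');c[:a.shape[0],:a.shape[1]]=a;c[:b.shape[0],455:455+b.shape[1]]=b;cv2.imwrite('pics/c2.png',c)
E
```

```text
(no output)
```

View pics/c1.png

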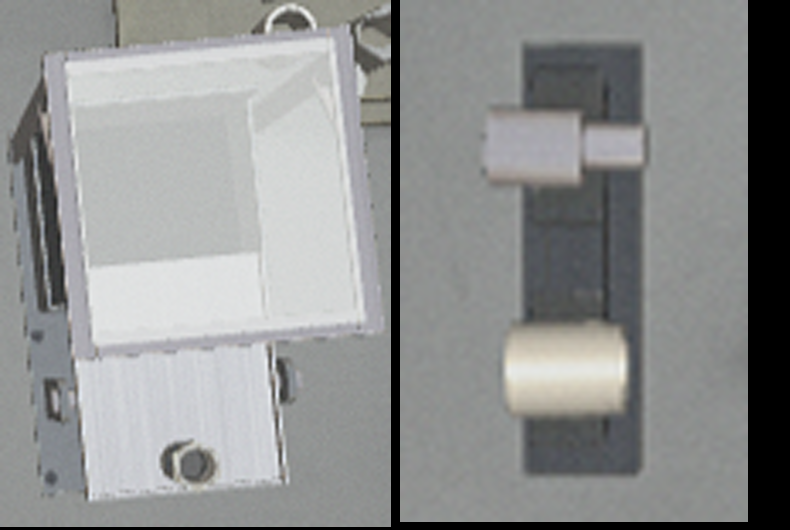

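View pics/c2.png

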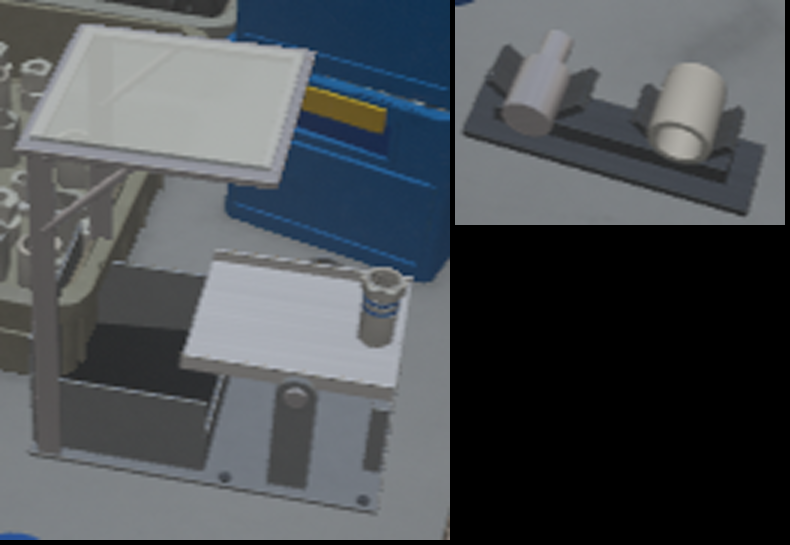

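```bash
cat > fit.py <<'E'
from h import *
from scipy.optimize import least_squares
T=lambda u,v:('top',(375+u/3.4-.35,155+v/3.4-.35)); S=lambda u,v:('side',(290+u/3-.33,110+v/3-.33))
K2=lambda u,v:('top',(250+(u-400)/5.8-.4,225+v/5.8-.4)); S2=lambda u,v:('side',(295+(u-455)/3-.33,320+v/3-.33))
obs=[((-58,57,95),T(90,500)),((-58,-57,95),T(287,484)),((22,75,244),T(75,357)),((22,-75,244),T(383,328)),((172,75,244),T(45,55)),((172,-75,244),T(350,25)),
((-60,75,0),S(378,512)),((172,75,0),S(30,455)),((22,75,236),S(277,185)),((22,-75,244),S(315,50))]
Ms={n:model(n) for n in('top','side')}
def res(p):
    Rz=R.from_euler('z',p[2]).as_matrix()
    return np.concatenate([proj(n,Rz@(np.array(q)/1e3)+[p[0],p[1],0],Ms[n])-uv for q,(n,uv) in obs])
s=least_squares(res,[.45,-.35,0],loss='soft_l1');print('stand',s.x,np.round(res(s.x).reshape(-1,2),1).tolist())
Rz=R.from_euler('z',s.x[2]).as_matrix()
c=tri([T(189,463),S(383,280)]);print('coup top',c,'z133:',atz(*T(189,463),.133)); print('in stand',Rz.T@(c-[s.x[0],s.x[1],0]))
print('sleeve',atz(*K2(566,370),.05), [atz(*K2(u,v),.046) for u,v in((505,370),(628,370))])
print('near face',tri([K2(507,370),S2(683,143)]))
print('rack',[atz(*K2(u,v),.006).round(4).tolist() for u,v in((523,43),(642,43),(523,474),(642,474))])
E
python3 fit.py
```

```text
stand [ 0.4914308  -0.25286048  0.11246013] [[-0.2, -0.1], [0.8, -0.6], [-0.4, 0.9], [1.6, 0.9], [-0.8, -0.9], [0.9, -1.0], [-0.3, 1.4], [-0.4, 0.6], [0.3, 2.5], [0.6, -1.1]]
coup top [ 0.45119101 -0.251573    0.13524621] z133: [ 0.45145381 -0.25191596  0.133     ]
in stand [-0.03984111  0.00579519  0.13524621]
sleeve [0.44531924 0.04358331 0.05      ] [array([0.44462381, 0.06603399, 0.046     ]), array([0.44560575, 0.02193687, 0.046     ])]
near face [0.44389877 0.06460492 0.04913659]
rack [[0.5647, 0.0692, 0.006], [0.5655, 0.0245, 0.006], [0.4042, 0.0648, 0.006], [0.4053, 0.0205, 0.006]]
```

```bash
cat >> h.py <<'E'
def tool(yaw,tilt=40): return R.from_euler('xyz',[np.pi,-np.radians(tilt),yaw])
def plan(pos,rot,n):
    """n equal rows (mm, deg) from the measured pose to the target"""
    o=ctrl.get_obs();r0=R.from_euler('xyz',o['eef_rot']);w=(r0.inv()*rot).as_rotvec()/n
    A=sum(R.from_rotvec(w*k).as_matrix() for k in range(n))
    p=np.linalg.solve(A,r0.inv().apply(np.asarray(pos)-o['ee_pos']))
    print(n,'rows m',p.round(5).tolist(),'deg',np.degrees(w).round(3).tolist(),'t',o['time_s'],'pos',o['ee_pos'].round(4),'F',np.round(o['force'],1),'w',round(o['grip_width'],4))
E
python3 - <<'E'
from h import *
r=tool(.112);tz=r.as_matrix()[:,2];g=np.array([.451,-.252,.125])
plan(g+(.019-.1)*tz,r,20)
E
```

```text
20 rows m [0.01074, -0.00927, 0.00448] deg [-0.328, 1.982, 0.894] t 0.1 pos [ 0.2331 -0.4979  0.205 ] F [ 0.9 -0.3  0.2] w 0.0942
```

Request:
{"api": "play_rows", "payload": {
  "commands": [
    [0.0107,-0.0093,0.0045,-0.33,1.98,0.89,-0.3],
    [0.0107,-0.0093,0.0045,-0.33,1.98,0.89,-0.3],
    [0.0107,-0.0093,0.0045,-0.33,1.98,0.89,-0.3],
    [0.0107,-0.0093,0.0045,-0.33,1.98,0.89,-0.3],
    [0.0107,-0.0093,0.0045,-0.33,1.98,0.89,-0.3],
    [0.0107,-0.0093,0.0045,-0.33,1.98,0.89,-0.3],
    [0.0107,-0.0093,0.0045,-0.33,1.98,0.89,-0.3],
    [0.0107,-0.0093,0.0045,-0.33,1.98,0.89,-0.3],
    [0.0107,-0.0093,0.0045,-0.33,1.98,0.89,-0.3],
    [0.0107,-0.0093,0.0045,-0.33,1.98,0.89,-0.3],
    [0.0107,-0.0093,0.0045,-0.33,1.98,0.89,-0.3],
    [0.0107,-0.0093,0.0045,-0.33,1.98,0.89,-0.3],
    [0.0107,-0.0093,0.0045,-0.33,1.98,0.89,-0.3],
    [0.0107,-0.0093,0.0045,-0.33,1.98,0.89,-0.3],
    [0.0107,-0.0093,0.0045,-0.33,1.98,0.89,-0.3],
    [0.0107,-0.0093,0.0045,-0.33,1.98,0.89,-0.3],
    [0.0107,-0.0093,0.0045,-0.33,1.98,0.89,-0.3],
    [0.0107,-0.0093,0.0045,-0.33,1.98,0.89,-0.3],
    [0.0107,-0.0093,0.0045,-0.33,1.98,0.89,-0.3],
    [0.0107,-0.0093,0.0045,-0.33,1.98,0.89,-0.3]
  ]
}}

```text
time_s: 1.77
ee_pos: [0.3987, -0.257, 0.1865]
eef_rot: [3.14, -0.699, 0.113]
force: [0.0, -0.8, 0.3]
grip_width: 0.0611
grip_force: 0.0
```

```bash
python3 - <<'E'
from h import *
o=ctrl.get_obs();print(o['ee_pos'],o['eef_rot'],o['qpos'].round(2) if hasattr(o['qpos'],'round') else o['qpos'])
M=model('wrist');im=ctrl.camera('wrist');cv2.imwrite('pics/w1.png',im);import pickle;pickle.dump(M,open('w1.pkl','wb'))
print(proj('wrist',[.451,-.252,.133],M),proj('wrist',[.451,-.252,.085],M))
E
```

```text
[ 0.39872502 -0.25696879  0.18646653] [ 3.13995728 -0.69904899  0.11318794] [-0.99 -0.04  2.12  0.82  0.9  -0.01]
[323.68147311 246.29474049] [323.30302871 272.50588161]
```

View pics/w1.png

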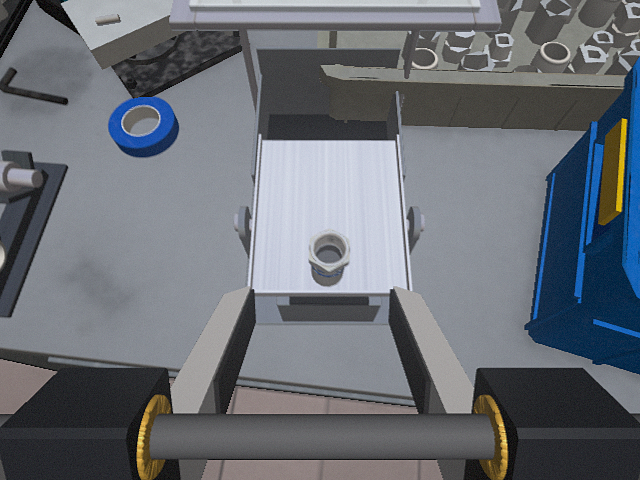

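The wrist view shows the coupling top at (329,246), its foot near (328,274) and the finger midline at x≈322. So it sits about 3 mm to the right, with its flats to the left and right.

```bash
python3 - <<'E'
from h import *;import pickle
M=pickle.load(open('w1.pkl','rb'))
print(atz('w',(329,246),.133,M))
# tray near corners / hood lower edge check
for q in((-58,57,95),(-58,-57,95),(75,0,85),(22,-75,236),(22,75,236)):
    print(q,proj('w',R.from_euler('z',.112).apply(np.array(q)/1e3)+[.4914,-.2529,0],M).round(0))
c=atz('w',(329,246),.133,M);c=.5*(c+[.4512,-.252,.133])
r=tool(.112);tz=r.as_matrix()[:,2];g=np.array([c[0],c[1],.125]);print(g)
plan(g+.019*tz,r,15)
E
```

```text
[ 0.45156336 -0.25524006  0.133     ]
(-58, 57, 95) [248. 292.]
(-58, -57, 95) [415. 292.]
(75, 0, 85) [330. 141.]
(22, -75, 236) [501.  32.]
(22, 75, 236) [172.  32.]
[ 0.45138168 -0.25362003  0.125     ]
15 rows m [1e-05, 0.00026, 0.00663] deg [0.0, -0.012, -0.001] t 1.8167 pos [ 0.3994 -0.2555  0.1864] F [-0.6 -1.4  0. ] w 0.0611
```

Request:
{"api": "play_rows", "payload": {
  "commands": [
    [0,0.0003,0.0066,0,0,0,-0.3],
    [0,0.0003,0.0066,0,0,0,-0.3],
    [0,0.0003,0.0066,0,0,0,-0.3],
    [0,0.0003,0.0066,0,0,0,-0.3],
    [0,0.0003,0.0066,0,0,0,-0.3],
    [0,0.0003,0.0066,0,0,0,-0.3],
    [0,0.0003,0.0066,0,0,0,-0.3],
    [0,0.0003,0.0066,0,0,0,-0.3],
    [0,0.0003,0.0066,0,0,0,-0.3],
    [0,0.0003,0.0066,0,0,0,-0.3],
    [0,0.0003,0.0066,0,0,0,-0.3],
    [0,0.0003,0.0066,0,0,0,-0.3],
    [0,0.0003,0.0066,0,0,0,-0.3],
    [0,0.0003,0.0066,0,0,0,-0.3],
    [0,0.0003,0.0066,0,0,0,-0.3],
    [0,0,0,0,0,0,-0.3],
    [0,0,0,0,0,0,-0.3]
  ]
}}

```text
time_s: 3.23
ee_pos: [0.4623, -0.2549, 0.1104]
eef_rot: [3.14, -0.697, 0.115]
force: [1.4, 0.6, -0.1]
grip_width: 0.0613
grip_force: 0.0
```

```bash
python3 - <<'E'
from h import *
M=model('wrist');cv2.imwrite('pics/w2.png',ctrl.camera('wrist')[120:480,120:520])
r=tool(.112);print(proj('w',[.4514,-.2545,.133],M)-[120,120]);plan(np.array([.4514,-.2545,.125])+.019*r.as_matrix()[:,2],r,1)
E
```

```text
[198.89174472 197.96937125]
1 rows m [0.00104, -0.00167, 0.00116] deg [0.034, 0.029, 0.123] t 3.2833 pos [ 0.4622 -0.255   0.1107] F [-0.6  0.2  0.1] w 0.0612
```

View pics/w2.png

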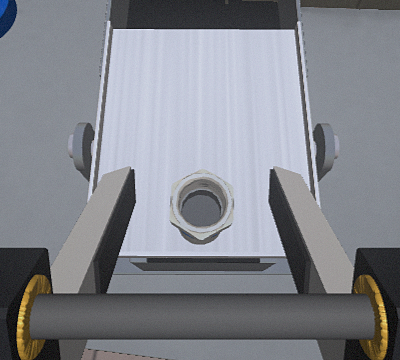

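The coupling at crop (202,201) is centred between the fingers (133 to 272), with its hex corners fore and aft, so I'll close and lift.

Request:
{"api": "play_rows", "payload": {
  "commands": [
    [0,0,0,0,0,0,0.2],
    [0,0,0,0,0,0,0.4],
    [0,0,0,0,0,0,0.6],
    [0,0,0,0,0,0,0.7],
    [0,0,0,0,0,0,0.7],
    [0,0,0,0,0,0,0.7],
    [0,0,0,0,0,0,0.7],
    [0,0,0,0,0,0,0.7],
    [0,0,0,0,0,0,0.7],
    [0,0,0,0,0,0,0.7]
  ],
  "force": 25
}}

```text
time_s: 4.12
ee_pos: [0.4622, -0.255, 0.1108]
eef_rot: [3.139, -0.698, 0.115]
force: [-0.1, 0.8, 1.0]
grip_width: 0.0246
grip_force: 25.0
```

Request:
{"api": "play_rows", "payload": {
  "commands": [
    [0.0032,0,-0.0038,0,0,0,0.7],
    [0.0032,0,-0.0038,0,0,0,0.7],
    [0.0032,0,-0.0038,0,0,0,0.7],
    [0.0032,0,-0.0038,0,0,0,0.7],
    [0.0032,0,-0.0038,0,0,0,0.7],
    [0.0032,0,-0.0038,0,0,0,0.7],
    [0.0032,0,-0.0038,0,0,0,0.7],
    [0.0032,0,-0.0038,0,0,0,0.7],
    [0,0,0,0,0,0,0.7]
  ]
}}

```text
time_s: 4.87
ee_pos: [0.4625, -0.2552, 0.1516]
eef_rot: [3.137, -0.699, 0.116]
force: [0.2, 0.2, -1.3]
grip_width: 0.025
grip_force: 25.0
```

```bash
python3 - <<'E'
from h import *
plan([.481,-.09,.148],tool(.115),18)
E
```

```text
18 rows m [0.00146, -0.009, 0.00147] deg [0.012, -0.001, 0.002] t 4.8667 pos [ 0.4625 -0.2552  0.1516] F [ 0.2  0.2 -1.3] w 0.025
```

Request:
{"api": "play_rows", "payload": {
  "commands": [
    [0.0015,-0.009,0.0015,0,0,0,0.7],
    [0.0015,-0.009,0.0015,0,0,0,0.7],
    [0.0015,-0.009,0.0015,0,0,0,0.7],
    [0.0015,-0.009,0.0015,0,0,0,0.7],
    [0.0015,-0.009,0.0015,0,0,0,0.7],
    [0.0015,-0.009,0.0015,0,0,0,0.7],
    [0.0015,-0.009,0.0015,0,0,0,0.7],
    [0.0015,-0.009,0.0015,0,0,0,0.7],
    [0.0015,-0.009,0.0015,0,0,0,0.7],
    [0.0015,-0.009,0.0015,0,0,0,0.7],
    [0.0015,-0.009,0.0015,0,0,0,0.7],
    [0.0015,-0.009,0.0015,0,0,0,0.7],
    [0.0015,-0.009,0.0015,0,0,0,0.7],
    [0.0015,-0.009,0.0015,0,0,0,0.7],
    [0.0015,-0.009,0.0015,0,0,0,0.7],
    [0.0015,-0.009,0.0015,0,0,0,0.7],
    [0.0015,-0.009,0.0015,0,0,0,0.7],
    [0.0015,-0.009,0.0015,0,0,0,0.7],
    [0,0,0,0,0,0,0.7],
    [0,0,0,0,0,0,0.7]
  ]
}}

```text
time_s: 6.53
ee_pos: [0.4819, -0.0891, 0.1469]
eef_rot: [3.139, -0.698, 0.116]
force: [-0.2, -0.1, -1.5]
grip_width: 0.0247
grip_force: 25.0
```

```bash
python3 - <<'E'
from h import *
cv2.imwrite('pics/s2.png',ctrl.camera('side')[130:430,250:650])
plan([.481,-.09,.036],tool(.115),16)
E
```

```text
16 rows m [-0.0045, 1e-05, 0.00527] deg [0.009, 0.001, 0.001] t 6.5833 pos [ 0.4819 -0.0896  0.1468] F [-0.2  0.4 -0.4] w 0.0249
```

View pics/s2.png

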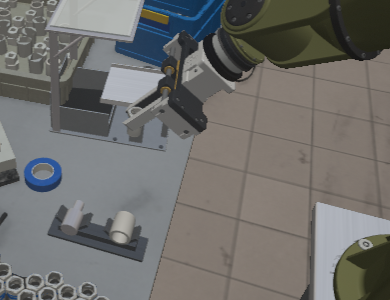

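The coupling hangs upright at crop (133,130), above clear bench. I'll lower it.

Request:
{"api": "play_rows", "payload": {
  "commands": [
    [-0.0045,0,0.0053,0,0,0,0.7],
    [-0.0045,0,0.0053,0,0,0,0.7],
    [-0.0045,0,0.0053,0,0,0,0.7],
    [-0.0045,0,0.0053,0,0,0,0.7],
    [-0.0045,0,0.0053,0,0,0,0.7],
    [-0.0045,0,0.0053,0,0,0,0.7],
    [-0.0045,0,0.0053,0,0,0,0.7],
    [-0.0045,0,0.0053,0,0,0,0.7],
    [-0.0045,0,0.0053,0,0,0,0.7],
    [-0.0045,0,0.0053,0,0,0,0.7],
    [-0.0045,0,0.0053,0,0,0,0.7],
    [-0.0045,0,0.0053,0,0,0,0.7],
    [-0.0045,0,0.0053,0,0,0,0.7],
    [-0.0045,0,0.0053,0,0,0,0.7],
    [-0.0045,0,0.0053,0,0,0,0.7],
    [-0.0045,0,0.0053,0,0,0,0.7],
    [0,0,0,0,0,0,0.7],
    [0,0,0,0,0,0,0.7]
  ]
}}

```text
time_s: 8.08
ee_pos: [0.4811, -0.0904, 0.0354]
eef_rot: [3.139, -0.697, 0.114]
force: [-0.3, -0.1, -0.6]
grip_width: 0.0251
grip_force: 25.0
```

Now small steps down to contact, which I expect at about z = 0.026.

Request:
{"api": "play_rows", "payload": {
  "commands": [
    [-0.001,0,0.0012,0,0,0,0.7],
    [-0.001,0,0.0012,0,0,0,0.7],
    [-0.001,0,0.0012,0,0,0,0.7],
    [-0.001,0,0.0012,0,0,0,0.7],
    [-0.001,0,0.0012,0,0,0,0.7],
    [-0.0005,0,0.0006,0,0,0,0.7],
    [0,0,0,0,0,0,0.7],
    [0,0,0,0,0,0,0.7]
  ]
}}

```text
time_s: 8.75
ee_pos: [0.4811, -0.09, 0.0269]
eef_rot: [3.139, -0.698, 0.115]
force: [0.5, 0.1, -0.5]
grip_width: 0.0249
grip_force: 25.0
```

Request:
{"api": "play_rows", "payload": {
  "commands": [
    [-0.0003,0,0.0004,0,0,0,0.7],
    [-0.0003,0,0.0004,0,0,0,0.7],
    [-0.0003,0,0.0004,0,0,0,0.7],
    [0,0,0,0,0,0,0.7],
    [0,0,0,0,0,0,0.7]
  ]
}}

```text
time_s: 9.17
ee_pos: [0.4815, -0.09, 0.0257]
eef_rot: [3.139, -0.698, 0.115]
force: [-1.1, 1.2, 4.3]
grip_width: 0.0247
grip_force: 25.0
```

Contact (4 N). I'll release and back out along the tool axis.

Request:
{"api": "play_rows", "payload": {
  "commands": [
    [0,0,0,0,0,0,0.4],
    [0,0,0,0,0,0,0.2],
    [0,0,0,0,0,0,0],
    [0,0,0,0,0,0,-0.3],
    [0,0,0,0,0,0,-0.3],
    [0,0,0,0,0,0,-0.3],
    [0,0,-0.006,0,0,0,-0.3],
    [0,0,-0.01,0,0,0,-0.3],
    [0,0,-0.012,0,0,0,-0.3],
    [0,0,-0.012,0,0,0,-0.3],
    [0,0,-0.012,0,0,0,-0.3],
    [0,0,-0.012,0,0,0,-0.3],
    [0,0,-0.012,0,0,0,-0.3],
    [0,0,-0.012,0,0,0,-0.3],
    [0,0,-0.012,0,0,0,-0.3]
  ]
}}

```text
time_s: 10.42
ee_pos: [0.4168, -0.0971, 0.1024]
eef_rot: [3.139, -0.697, 0.115]
force: [-0.1, 0.0, -0.2]
grip_width: 0.0614
grip_force: 0.0
```

```bash
python3 - <<'E'
from h import *
r=tool(.024);tz=r.as_matrix()[:,2];plan(np.array([.445,.044,.046])+(.011-.09)*tz,r,14)
E
```

```text
14 rows m [-0.00049, -0.01008, -0.00081] deg [-0.228, 0.003, 0.285] t 10.4167 pos [ 0.4168 -0.0971  0.1024] F [-0.1  0.  -0.2] w 0.0614
```

Request:
{"api": "play_rows", "payload": {
  "commands": [
    [-0.0005,-0.0101,-0.0008,-0.23,0,0.28,-0.3],
    [-0.0005,-0.0101,-0.0008,-0.23,0,0.28,-0.3],
    [-0.0005,-0.0101,-0.0008,-0.23,0,0.28,-0.3],
    [-0.0005,-0.0101,-0.0008,-0.23,0,0.28,-0.3],
    [-0.0005,-0.0101,-0.0008,-0.23,0,0.28,-0.3],
    [-0.0005,-0.0101,-0.0008,-0.23,0,0.28,-0.3],
    [-0.0005,-0.0101,-0.0008,-0.23,0,0.28,-0.3],
    [-0.0005,-0.0101,-0.0008,-0.23,0,0.28,-0.3],
    [-0.0005,-0.0101,-0.0008,-0.23,0,0.28,-0.3],
    [-0.0005,-0.0101,-0.0008,-0.23,0,0.28,-0.3],
    [-0.0005,-0.0101,-0.0008,-0.23,0,0.28,-0.3],
    [-0.0005,-0.0101,-0.0008,-0.23,0,0.28,-0.3],
    [-0.0005,-0.0101,-0.0008,-0.23,0,0.28,-0.3],
    [-0.0005,-0.0101,-0.0008,-0.23,0,0.28,-0.3],
    [0,0,0,0,0,0,-0.3],
    [0,0,0,0,0,0,-0.3]
  ]
}}

```text
time_s: 11.75
ee_pos: [0.395, 0.0382, 0.1054]
eef_rot: [3.139, -0.696, 0.031]
force: [0.7, -0.1, -0.3]
grip_width: 0.0609
grip_force: 0.0
```

```bash
python3 - <<'E'
from h import *
import pickle
M=model('wrist');pickle.dump(M,open('w3.pkl','wb'));cv2.imwrite('pics/w3.png',ctrl.camera('wrist'))
for q in((0,0),(0,.0205),(0,-.0205)): print(proj('w',np.array([.445-.024*q[1],.044+q[1],.046]),M))
print(proj('w',[.4703,-.09,.048],M))
r=tool(.024);tz=r.as_matrix()[:,2];plan(np.array([.445,.044,.046])+(.011)*tz,r,14)
E
```

```text
[315.27348887 253.01615855]
[282.59203212 252.83898912]
[347.95445853 253.19332534]
[524.66234959 221.1867669 ]
14 rows m [2e-05, -0.00035, 0.00634] deg [-0.007, 0.009, 0.021] t 11.8 pos [0.395  0.0378 0.1054] F [ 0.4 -0.7  0.4] w 0.0611
```

View pics/w3.png

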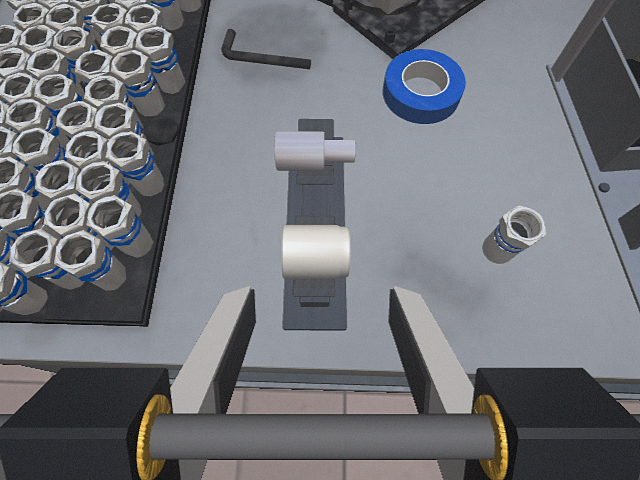

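The coupling stands upright at (524,222). The sleeve spans 282 to 350 px, centre (316,252), which matches the prediction (315,253), so I'll go in.

Request:
{"api": "play_rows", "payload": {
  "commands": [
    [0,-0.0003,0.0063,0,0,0,-0.3],
    [0,-0.0003,0.0063,0,0,0,-0.3],
    [0,-0.0003,0.0063,0,0,0,-0.3],
    [0,-0.0003,0.0063,0,0,0,-0.3],
    [0,-0.0003,0.0063,0,0,0,-0.3],
    [0,-0.0003,0.0063,0,0,0,-0.3],
    [0,-0.0003,0.0063,0,0,0,-0.3],
    [0,-0.0003,0.0063,0,0,0,-0.3],
    [0,-0.0003,0.0063,0,0,0,-0.3],
    [0,-0.0003,0.0063,0,0,0,-0.3],
    [0,-0.0003,0.0063,0,0,0,-0.3],
    [0,-0.0003,0.0063,0,0,0,-0.3],
    [0,-0.0003,0.0063,0,0,0,-0.3],
    [0,-0.0003,0.0063,0,0,0,-0.3],
    [0,0,0,0,0,0,-0.3],
    [0,0,0,0,0,0,-0.3]
  ]
}}

```text
time_s: 13.13
ee_pos: [0.4496, 0.0459, 0.0578]
eef_rot: [3.137, -0.675, 0.029]
force: [-0.5, -1.1, 0.6]
grip_width: 0.061
grip_force: 0.0
```

```bash
python3 - <<'E'
from h import *
r=tool(.024);tz=r.as_matrix()[:,2];plan(np.array([.445,.0435,.046])+(.011)*tz,r,1)
E
```

```text
1 rows m [-0.0108, 0.00222, 0.01731] deg [0.086, 1.349, 0.205] t 13.1333 pos [0.4496 0.0459 0.0578] F [-0.5 -1.1  0.6] w 0.061
```

```bash
python3 - <<'E'
from h import *
o=ctrl.get_obs();print(np.round(o['qpos'],3),np.round(o['joint_vel'],2),np.round(o['tau'],1),o['eef_rot'],o['ee_pos'])
E
```

```text
[2.000e-02 7.900e-02 2.387e+00 9.620e-01 1.000e-03 6.020e-01] [ 0.   -0.01  0.01 -0.   -0.    0.  ] [ -0.1 -26.7 -23.    0.1  -1.   -0.1] [ 3.13720462 -0.67457821  0.02855096] [0.44963637 0.04589579 0.0578312 ]
```

Joint 5 has run to its 0 limit: a 40° lean is too much this close and low. I'll back out, grip the sleeve at about 22° lean, and lean further once it's lifted.

```bash
python3 - <<'E'
from h import *
r=tool(.024);plan([.415,.0425,.10],r,8)
E
```

```text
8 rows m [-3e-05, 0.00033, -0.00683] deg [0.011, 0.169, 0.026] t 13.1333 pos [0.4496 0.0459 0.0578] F [-0.5 -1.1  0.6] w 0.061
```

Request:
{"api": "play_rows", "payload": {
  "commands": [
    [0,0.0003,-0.0068,0,0,0,-0.3],
    [0,0.0003,-0.0068,0,0,0,-0.3],
    [0,0.0003,-0.0068,0,0,0,-0.3],
    [0,0.0003,-0.0068,0,0,0,-0.3],
    [0,0.0003,-0.0068,0,0,0,-0.3],
    [0,0.0003,-0.0068,0,0,0,-0.3],
    [0,0.0003,-0.0068,0,0,0,-0.3],
    [0,0.0003,-0.0068,0,0,0,-0.3],
    [0,0,0,0,0,0,-0.3]
  ]
}}

```text
time_s: 13.88
ee_pos: [0.4169, 0.0409, 0.0953]
eef_rot: [-3.141, -0.681, 0.029]
force: [-0.1, -0.1, 0.6]
grip_width: 0.0612
grip_force: 0.0
```

```bash
python3 - <<'E'
from h import *
print(np.round(ctrl.get_obs()['qpos'],3))
r=tool(.024,22);tz=r.as_matrix()[:,2];plan(np.array([.445,.0435,.046])+(.011-.07)*tz,r,14)
E
```

```text
[-0.003 -0.121  2.448  0.157  0.135  1.391]
14 rows m [0.00057, -0.00013, -0.00011] deg [-0.014, -1.217, 0.018] t 13.8833 pos [0.4169 0.0409 0.0953] F [-0.1 -0.1  0.6] w 0.0612
```

Request:
{"api": "play_rows", "payload": {
  "commands": [
    [0.0006,-0.0001,-0.0001,0,-1.22,0,-0.3],
    [0.0006,-0.0001,-0.0001,0,-1.22,0,-0.3],
    [0.0006,-0.0001,-0.0001,0,-1.22,0,-0.3],
    [0.0006,-0.0001,-0.0001,0,-1.22,0,-0.3],
    [0.0006,-0.0001,-0.0001,0,-1.22,0,-0.3],
    [0.0006,-0.0001,-0.0001,0,-1.22,0,-0.3],
    [0.0006,-0.0001,-0.0001,0,-1.22,0,-0.3],
    [0.0006,-0.0001,-0.0001,0,-1.22,0,-0.3],
    [0.0006,-0.0001,-0.0001,0,-1.22,0,-0.3],
    [0.0006,-0.0001,-0.0001,0,-1.22,0,-0.3],
    [0.0006,-0.0001,-0.0001,0,-1.22,0,-0.3],
    [0.0006,-0.0001,-0.0001,0,-1.22,0,-0.3],
    [0.0006,-0.0001,-0.0001,0,-1.22,0,-0.3],
    [0.0006,-0.0001,-0.0001,0,-1.22,0,-0.3],
    [0,0,0,0,0,0,-0.3]
  ]
}}

```text
time_s: 15.13
ee_pos: [0.4242, 0.0426, 0.1001]
eef_rot: [-3.14, -0.381, 0.029]
force: [1.0, 0.3, -0.7]
grip_width: 0.0613
grip_force: 0.0
```

```bash
python3 - <<'E'
from h import *
o=ctrl.get_obs();print(np.round(o['qpos'],3),o['eef_rot'])
r=tool(.024,22);tz=r.as_matrix()[:,2];plan(np.array([.445,.0435,.046])+(.011)*tz,r,12)
E
```

```text
[ 0.009 -0.038  2.23   0.016  0.568  1.538] [-3.14045264 -0.38145554  0.02905161]
12 rows m [-7e-05, -2e-05, 0.00574] deg [-0.014, 0.012, 0.022] t 15.1333 pos [0.4242 0.0426 0.1001] F [ 1.   0.3 -0.7] w 0.0613
```

Request:
{"api": "play_rows", "payload": {
  "commands": [
    [-0.0001,0,0.0057,0,0,0,-0.3],
    [-0.0001,0,0.0057,0,0,0,-0.3],
    [-0.0001,0,0.0057,0,0,0,-0.3],
    [-0.0001,0,0.0057,0,0,0,-0.3],
    [-0.0001,0,0.0057,0,0,0,-0.3],
    [-0.0001,0,0.0057,0,0,0,-0.3],
    [-0.0001,0,0.0057,0,0,0,-0.3],
    [-0.0001,0,0.0057,0,0,0,-0.3],
    [-0.0001,0,0.0057,0,0,0,-0.3],
    [-0.0001,0,0.0057,0,0,0,-0.3],
    [-0.0001,0,0.0057,0,0,0,-0.3],
    [-0.0001,0,0.0057,0,0,0,-0.3],
    [0,0,0,0,0,0,-0.3],
    [0,0,0,0,0,0,-0.3]
  ]
}}

```text
time_s: 16.3
ee_pos: [0.4479, 0.0433, 0.0358]
eef_rot: [-3.141, -0.381, 0.029]
force: [-0.7, -0.1, -0.6]
grip_width: 0.0612
grip_force: 0.0
```

```bash
python3 - <<'E'
from h import *
r=tool(.024,22);tz=r.as_matrix()[:,2];plan(np.array([.445,.0435,.046])+(.011)*tz,r,1)
E
```

```text
1 rows m [0.00111, -0.00025, 0.00045] deg [-0.158, 0.162, 0.261] t 16.3 pos [0.4479 0.0433 0.0358] F [-0.7 -0.1 -0.6] w 0.0612
```

In position, so I'll close and lift 30 mm straight up.

Request:
{"api": "play_rows", "payload": {
  "commands": [
    [0.001,0,0,0,0,0,0],
    [0,0,0,0,0,0,0.2],
    [0,0,0,0,0,0,0.3],
    [0,0,0,0,0,0,0.4],
    [0,0,0,0,0,0,0.4],
    [0,0,0,0,0,0,0.4],
    [0,0,0,0,0,0,0.4],
    [0,0,0,0,0,0,0.4],
    [0.0019,0,-0.0046,0,0,0,0.4],
    [0.0019,0,-0.0046,0,0,0,0.4],
    [0.0019,0,-0.0046,0,0,0,0.4],
    [0.0019,0,-0.0046,0,0,0,0.4],
    [0.0019,0,-0.0046,0,0,0,0.4],
    [0.0019,0,-0.0046,0,0,0,0.4],
    [0,0,0,0,0,0,0.4]
  ],
  "force": 25
}}

```text
time_s: 17.55
ee_pos: [0.4497, 0.0433, 0.0675]
eef_rot: [-3.141, -0.383, 0.029]
force: [0.1, -0.8, -1.0]
grip_width: 0.0411
grip_force: 24.8
```

```bash
python3 - <<'E'
from h import *
plan([.45,-.03,.15],tool(.05,30),12)
E
```

```text
12 rows m [0.00279, 0.0061, -0.0063] deg [0.04, 0.67, -0.091] t 17.55 pos [0.4497 0.0433 0.0675] F [ 0.1 -0.8 -1. ] w 0.0411
```

Request:
{"api": "play_rows", "payload": {
  "commands": [
    [0.0028,0.0061,-0.0063,0,0.67,-0.09,0.4],
    [0.0028,0.0061,-0.0063,0,0.67,-0.09,0.4],
    [0.0028,0.0061,-0.0063,0,0.67,-0.09,0.4],
    [0.0028,0.0061,-0.0063,0,0.67,-0.09,0.4],
    [0.0028,0.0061,-0.0063,0,0.67,-0.09,0.4],
    [0.0028,0.0061,-0.0063,0,0.67,-0.09,0.4],
    [0.0028,0.0061,-0.0063,0,0.67,-0.09,0.4],
    [0.0028,0.0061,-0.0063,0,0.67,-0.09,0.4],
    [0.0028,0.0061,-0.0063,0,0.67,-0.09,0.4],
    [0.0028,0.0061,-0.0063,0,0.67,-0.09,0.4],
    [0.0028,0.0061,-0.0063,0,0.67,-0.09,0.4],
    [0.0028,0.0061,-0.0063,0,0.67,-0.09,0.4]
  ]
}}

```text
time_s: 18.55
ee_pos: [0.4495, -0.0299, 0.1494]
eef_rot: [3.133, -0.522, 0.051]
force: [0.1, 0.2, -1.7]
grip_width: 0.0409
grip_force: 24.8
```

```bash
python3 - <<'E'
from h import *
r=tool(.112);tz=r.as_matrix()[:,2];S=lambda x,y,z:R.from_euler('z',.112).apply([x,y,z])+[.4914,-.2529,0]
plan(S(-.04,0,.152)+.011*tz,r,18)
E
```

```text
18 rows m [-0.00059, 0.01259, 3e-05] deg [0.139, 0.56, -0.158] t 18.55 pos [ 0.4495 -0.0299  0.1494] F [ 0.1  0.2 -1.7] w 0.0409
```

Request:
{"api": "play_rows", "payload": {
  "commands": [
    [-0.0006,0.0126,0,0.14,0.56,-0.16,0.4],
    [-0.0006,0.0126,0,0.14,0.56,-0.16,0.4],
    [-0.0006,0.0126,0,0.14,0.56,-0.16,0.4],
    [-0.0006,0.0126,0,0.14,0.56,-0.16,0.4],
    [-0.0006,0.0126,0,0.14,0.56,-0.16,0.4],
    [-0.0006,0.0126,0,0.14,0.56,-0.16,0.4],
    [-0.0006,0.0126,0,0.14,0.56,-0.16,0.4],
    [-0.0006,0.0126,0,0.14,0.56,-0.16,0.4],
    [-0.0006,0.0126,0,0.14,0.56,-0.16,0.4],
    [-0.0006,0.0126,0,0.14,0.56,-0.16,0.4],
    [-0.0006,0.0126,0,0.14,0.56,-0.16,0.4],
    [-0.0006,0.0126,0,0.14,0.56,-0.16,0.4],
    [-0.0006,0.0126,0,0.14,0.56,-0.16,0.4],
    [-0.0006,0.0126,0,0.14,0.56,-0.16,0.4],
    [-0.0006,0.0126,0,0.14,0.56,-0.16,0.4],
    [-0.0006,0.0126,0,0.14,0.56,-0.16,0.4],
    [-0.0006,0.0126,0,0.14,0.56,-0.16,0.4],
    [-0.0006,0.0126,0,0.14,0.56,-0.16,0.4],
    [0,0,0,0,0,0,0.4],
    [0,0,0,0,0,0,0.4]
  ]
}}

```text
time_s: 20.22
ee_pos: [0.458, -0.2566, 0.1433]
eef_rot: [-3.141, -0.697, 0.111]
force: [-0.5, 0.6, -0.6]
grip_width: 0.0411
grip_force: 24.9
```

```bash
python3 - <<'E'
from h import *
print(np.round(ctrl.get_obs()['qpos'],2))
r=tool(.112);tz=r.as_matrix()[:,2];S=lambda x,y,z:R.from_euler('z',.112).apply([x,y,z])+[.4914,-.2529,0]
plan(S(.047,0,.107)+.011*tz,r,18)
E
```

```text
[-0.86  0.13  2.06  0.9   0.74 -0.02]
18 rows m [0.00214, 0.0, 0.00503] deg [-0.0, 0.004, -0.002] t 20.2167 pos [ 0.458  -0.2566  0.1433] F [-0.5  0.6 -0.6] w 0.0411
```

Request:
{"api": "play_rows", "payload": {
  "commands": [
    [0.0021,0,0.005,0,0,0,0.4],
    [0.0021,0,0.005,0,0,0,0.4],
    [0.0021,0,0.005,0,0,0,0.4],
    [0.0021,0,0.005,0,0,0,0.4],
    [0.0021,0,0.005,0,0,0,0.4],
    [0.0021,0,0.005,0,0,0,0.4],
    [0.0021,0,0.005,0,0,0,0.4],
    [0.0021,0,0.005,0,0,0,0.4],
    [0.0021,0,0.005,0,0,0,0.4],
    [0.0021,0,0.005,0,0,0,0.4],
    [0.0021,0,0.005,0,0,0,0.4],
    [0.0021,0,0.005,0,0,0,0.4],
    [0.0021,0,0.005,0,0,0,0.4],
    [0.0021,0,0.005,0,0,0,0.4],
    [0.0021,0,0.005,0,0,0,0.4],
    [0.0021,0,0.005,0,0,0,0.4],
    [0.0021,0,0.005,0,0,0,0.4],
    [0.0021,0,0.005,0,0,0,0.4],
    [0,0,0,0,0,0,0.4],
    [0,0,0,0,0,0,0.4]
  ]
}}

```text
time_s: 21.88
ee_pos: [0.5447, -0.2466, 0.0988]
eef_rot: [-3.141, -0.698, 0.113]
force: [-1.0, -0.7, -1.3]
grip_width: 0.0412
grip_force: 24.9
```

```bash
python3 - <<'E'
from h import *
a=ctrl.camera('side')[110:290,290:440];b=ctrl.camera('wrist')[60:420,140:500]
cv2.imwrite('pics/m.png',np.hstack([cv2.resize(a,(433,520),interpolation=2)[:500],cv2.resize(b,(366,500))]))
r=tool(.112);tz=r.as_matrix()[:,2];S=lambda x,y,z:R.from_euler('z',.112).apply([x,y,z])+[.4914,-.2529,0]
plan(S(.047,0,.103)+.011*tz,r,4)
E
```

```text
4 rows m [-0.00061, 5e-05, 0.00096] deg [-0.003, 0.004, 0.008] t 21.9833 pos [ 0.5445 -0.2467  0.0991] F [ 0.3 -0.7 -1.8] w 0.0409
```

View pics/m.png

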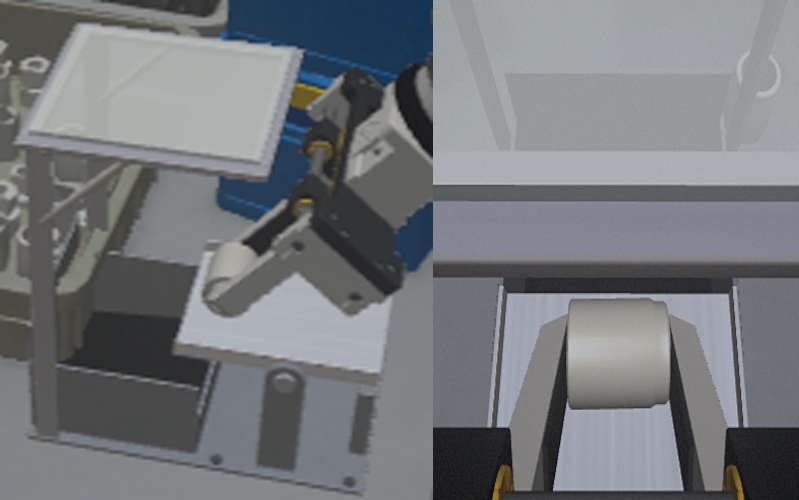

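The side view shows the sleeve under the hood just above the level tray. The wrist view has it square and centred between the lips. I'll lower it the last 4 mm.

Request:
{"api": "play_rows", "payload": {
  "commands": [
    [-0.0006,0,0.001,0,0,0,0.4],
    [-0.0006,0,0.001,0,0,0,0.4],
    [-0.0006,0,0.001,0,0,0,0.4],
    [-0.0006,0,0.0009,0,0,0,0.4],
    [0,0,0,0,0,0,0.4],
    [0,0,0,0,0,0,0.4]
  ]
}}

```text
time_s: 22.48
ee_pos: [0.5452, -0.2467, 0.0945]
eef_rot: [3.141, -0.698, 0.113]
force: [0.5, 0.5, -0.2]
grip_width: 0.0411
grip_force: 24.9
```

Request:
{"api": "play_rows", "payload": {
  "commands": [
    [0,0,0,0,0,0,0.05],
    [0,0,0,0,0,0,-0.05],
    [0,0,0,0,0,0,-0.15],
    [0,0,0,0,0,0,-0.15],
    [0,0,0,0,0,0,-0.15],
    [0,0,0,0,0,0,-0.15],
    [0,0,0,0,0,0,-0.15],
    [0,0,0,0,0,0,-0.15],
    [0,0,0,0,0,0,-0.15],
    [0,0,0,0,0,0,-0.15],
    [0,0,0,0,0,0,-0.15],
    [0,0,0,0,0,0,-0.15]
  ]
}}

```text
time_s: 23.48
ee_pos: [0.5452, -0.2467, 0.0945]
eef_rot: [3.141, -0.698, 0.113]
force: [-0.2, -0.4, 0.4]
grip_width: 0.0539
grip_force: 0.0
```

```bash
python3 - <<'E'
from h import *
a=ctrl.camera('side')[110:290,290:440];b=ctrl.camera('wrist')[60:420,140:500]
cv2.imwrite('pics/m2.png',np.hstack([cv2.resize(a,(433,520),interpolation=2)[:500],cv2.resize(b,(366,500))]))
E
```

```text
(no output)
```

View pics/m2.png

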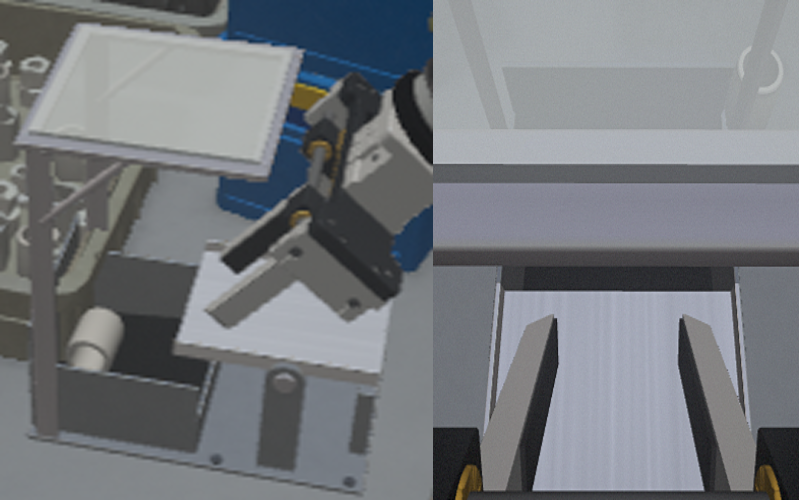

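The sleeve is in the pocket at the back wall (side view, near (95,335)) and the tray is level again. I'll retreat the way I came in and let things settle.

Request:
{"api": "play_rows", "payload": {
  "commands": [
    [-0.0015,0,-0.004,0,0,0,-0.15],
    [-0.0021,0,-0.005,0,0,0,-0.15],
    [-0.0021,0,-0.005,0,0,0,-0.15],
    [-0.0021,0,-0.005,0,0,0,-0.15],
    [-0.0021,0,-0.005,0,0,0,-0.15],
    [-0.0021,0,-0.005,0,0,0,-0.15],
    [-0.0021,0,-0.005,0,0,0,-0.15],
    [-0.0021,0,-0.005,0,0,0,-0.15],
    [-0.0021,0,-0.005,0,0,0,-0.15],
    [-0.0021,0,-0.005,0,0,0,-0.15],
    [-0.0021,0,-0.005,0,0,0,-0.15],
    [-0.0021,0,-0.005,0,0,0,-0.15],
    [-0.0021,0,-0.005,0,0,0,-0.15],
    [-0.0021,0,-0.005,0,0,0,-0.15],
    [-0.0021,0,-0.005,0,0,0,-0.15],
    [-0.0021,0,-0.005,0,0,0,-0.15],
    [0,0,-0.008,0,0,0,-0.15],
    [0,0,-0.008,0,0,0,-0.15],
    [0,0,-0.008,0,0,0,-0.15],
    [0,0,-0.008,0,0,0,-0.15]
  ]
}}

```text
time_s: 25.25
ee_pos: [0.4488, -0.2576, 0.1592]
eef_rot: [3.141, -0.698, 0.113]
force: [0.2, 0.1, -0.9]
grip_width: 0.0537
grip_force: 0.0
```

Request:
{"api": "play_rows", "payload": {
  "commands": [
    [0,0,0,0,0,0,-0.15],
    [0,0,0,0,0,0,-0.15],
    [0,0,0,0,0,0,-0.15],
    [0,0,0,0,0,0,-0.15],
    [0,0,0,0,0,0,-0.15],
    [0,0,0,0,0,0,-0.15],
    [0,0,0,0,0,0,-0.15],
    [0,0,0,0,0,0,-0.15],
    [0,0,0,0,0,0,-0.15],
    [0,0,0,0,0,0,-0.15],
    [0,0,0,0,0,0,-0.15],
    [0,0,0,0,0,0,-0.15],
    [0,0,0,0,0,0,-0.15],
    [0,0,0,0,0,0,-0.15],
    [0,0,0,0,0,0,-0.15],
    [0,0,0,0,0,0,-0.15],
    [0,0,0,0,0,0,-0.15],
    [0,0,0,0,0,0,-0.15]
  ]
}}

```text
time_s: 26.75
ee_pos: [0.4493, -0.2575, 0.1584]
eef_rot: [3.141, -0.698, 0.113]
force: [-0.8, 0.5, 0.2]
grip_width: 0.0542
grip_force: 0.0
```

```bash
python3 -c "
from station import ctrl
print(ctrl.hand_in())"
```

```text
the job is handed in; nothing more can be done
None
```

Job handed in at about 27 s: the coupling was upright on the bench clear of the stand when last pictured, and after release the sleeve was in the pocket with the tray back level; the hand-in returned no verdict.

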